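# Find the heavy side of a pulley on the balancing rollers

## Robot

A 6-joint arm with a two-finger parallel gripper is mounted at the origin on a cart in front of the work surface, level with it; the furniture and walls round the work are solid. World frame = base frame: x ahead of the robot, y to its left, z up, the work surface at z = 0. Lengths are in m, angles in rad, forces in N, time in s.
With the tool pointing down it reaches from about 0.3 to 0.875 m from the base axis. Payload 6.4 kg.
Tool frame: the origin (TCP) lies at the very end of the fingers, on their centre line; the grasp point (between the pads) lies 19 mm behind it; z points along the fingers, y is the line along which they close (so a half turn about z gives the same grasp; the last joint's range is limited). The gripper opens to 85 mm and grips with 20 to 120 N. Pads are 22 mm wide; open, the fingers measure 114 mm over their backs; the gripper's body (76 mm by 85 mm) begins 54 mm behind the grasp point. The pads swing forward as they close: fully open they stand 13 mm farther back than shut.
Start: joints at [-1.383, 0.181, 1.607, -0, 1.354, -0.206], TCP at [0.221, -0.531, 0.231] pointing down, gripper open.
Joint ranges: [-2.99, 2.99], [-0.89, 2.07], [0.3, 2.58], [-1.14, 4.28], [0, 2.63], [-3.12, 3.12]. Speed limits (rad/s): [2.57, 2.57, 3.01, 3.14, 3.14, 3.14].

## Interface

Orientations are given as a unit quaternion [w, x, y, z].
In Python, from plant import robot, camera, calibration, order gives the robot as it stands. The module is installed in compiled form; this text tells all that it offers.
- The arm moves only by the shell command python3 -m handwheel 'ROWS' [OPENING]. ROWS is JSON, a list of rows, each an object with "xyz": the shift along the tool's x, y, z scaled (see below), a list of three; "dr": the turn, a rotation vector about the tool's x, y, z scaled (see below), a list of three. A call has 1 to 5 rows; each row shifts and turns the commanded pose from where the row before left it, along the tool's axes as they then stand; what a row does not reach is not made up. The controller multiplies each number of a shift by 4 cm and each number of a turn by 0.12 rad. A row lasts 1/10 s, in which the tool goes at most 50 mm and 8.59 degrees, less where a joint would pass 70% of its speed; a pose out of reach is approached as far as the arm can. A call with a number of a shift or a turn outside -1 to 1 is refused whole. A call with a gripper value outside its range is refused whole. OPENING is the opening, from 0 (shut) to 1 (fully open), set as the call begins (- or left out, the last holds). The fingers move at their own pace and stop on an object; the grip force is fixed at half the most. Time passes only in rows, so rows that do not move let the fingers close. It gives the time, the measured TCP pose, the force, the opening and the grip force at its end, in the units of the state.
- robot.sense(): the state, without advancing time (a new reading comes with each control period).
- camera(name): name is "side" or "top"; returns (picture, depth): 384x512x3 uint8, red, green, blue; 384x512 float32, m along the optical axis (not along the pixel's ray), 0 where there is no reading.
- calibration(name): a dict with "intrinsics" (3x3 intrinsics, pixels), "k1" (the pictures are not rectified: a ray, as slopes to the right and down, at radius r is drawn at 1 + k1 r^2 times it, then the intrinsics apply), "extrinsics" (4x4, takes a point from world to camera coordinates). Camera axes: x right, y down, z forward; pixel columns grow to the right and rows downward; lengths in m; the calibration is good to about 2 mm. A picture is of the moment at which its call begins. calibration takes no time and is no camera call.
- order.close_job(): hands the job in; it is judged then, once.
The state is a dict: "t": time; "q": joint angles; "joint_velocities": joint speeds; "joint_torque": joint torques, N m; "tool_pos": TCP position; "eef_rot": TCP orientation; "force": force on the tool from outside, world axes, zero at the start; "wrist_torque": the same for the moment, N m; "opening": opening from 0.0 (shut) to 1.0 (fully open); "grasp_force": force on a finger pad.
Only numpy, scipy, OpenCV 4.12 (cv2) and the standard library are available. Lean on these libraries where they do the work, as an engineer would, in place of code of your own. Each camera call takes 0.05 s, during which the arm holds its last target. There are 200 camera calls.

## Task

Check the balance of the grooved pulley: lift it out of its wooden rack, set it down with its shaft lying across the rollers of the roller stand (do not drop it), let go, and leave it to turn freely until its heavy side hangs straight down and it has come to rest. Leave the smaller flat-rimmed wheel where it is in its own rack.

Things in the scene. Friction and masses are not known exactly. Their poses are not given: they have to be found in the camera images.
- pulley_centre (a point): Centre of the grooved aluminium pulley on its shaft line; x along the shaft, z up at the start. Disc 104 mm diameter, 26 mm thick, V-groove round the rim; it stands on edge in a wooden rack, shaft level, centre 69 mm above the bench. Grip the top of the rim from above by its flat faces, across the 26 mm (the solid rim is 14 mm deep; the rack's cheeks are only 34 mm high).
- pulley: The same pulley with its steel shaft (16 mm diameter, 140 mm long, 70 mm to each side of the centre) and its weight, 0.4 to 0.55 kg in all; origin and axes as pulley_centre.
- weight_mark (a point): Centre of the dark steel block (22 x 21 mm, within the rim faces) bolted into the recess at one side of the pulley, 24.5 mm from the shaft line: the heavy side. It turns with the pulley. z points from the shaft outward through the block; at the start sideways or upward.
- stand_seat (a point): Where the shaft shall lie: point on the shaft line midway between the roller pairs, 77 mm above the bench; x along that line. Each pair: two free rollers of 32 mm diameter, 17 mm to either side of the line; the shaft sinks in between and centres itself. Pairs sit 45 mm either way along x; the disc hangs between them (60 mm free). Let go here, it swings and rests in about 4 s.
- stand: The grey roller stand, fixed to the bench, base 125 x 100 mm; nothing on it rises above the shaft line (77 mm). Origin at the centre of its underside, x along the shaft line.
- flat_wheel_centre (a point): Centre of the other wheel, to be left alone: aluminium, flat rim without groove, 80 mm diameter, 22 mm thick, shaft 110 mm long, standing in a like rack with its centre 58 mm above the bench. x along its shaft.

How it is judged:
At the end, for the whole second after the job is handed in: The pulley's shaft lies on both roller pairs (centre within 18 mm of the seat point, shaft within 10 degrees of the roller line), its weight points straight down within about 11 degrees, and it is at rest (below 0.3 rad/s); the flat-rimmed wheel still stands in its rack (within 20 mm of its start) (distance between pulley_centre and stand_seat below 0.018 m and angle between the x axis of pulley_centre and the x axis of stand_seat, either way round below 0.17 rad and angle between weight_mark's own z axis and vertical above 2.94 rad and angular speed of pulley below 0.3 rad/s and linear speed of pulley below 0.02 m/s and distance of flat_wheel_centre from where it was at the start of the episode below 0.02 m); the robot touches nothing.
It fails at once if the flat-rimmed wheel is disturbed (moved over 20 mm) (distance of flat_wheel_centre from where it was at the start of the episode above 0.02 m).
It fails at once if the pulley is dropped (falls free at over 0.7 m/s) (contact force between the fingers and pulley below 0.1 N and linear speed of pulley above 0.7 m/s).
It fails at once if the robot itself turns the pulley on the rollers, or holds it with the weight already down, in place of letting it turn freely (distance between pulley_centre and stand_seat below 0.018 m and contact force between the fingers and pulley above 3 N and angle between weight_mark's own z axis and vertical above 2.7 rad).
It also fails if it takes over 48 s, if anything falls off the work surface, if the arm or the gripper's body presses on something with over 40 N, if the wrist force passes 120 N, or if a joint passes its speed limit or range.

## Working session

There is one attempt and no reset: what is moved stays moved. The work goes in short steps, Python scripts to look and compute and a shell command to move; the robot and the scene stay as the last step left them, time stands still between calls to the robot, and variables do not carry over. Pictures are saved under pics/ and viewed, at most 10 in all, crops included, and the job is handed in when it is done.

```bash
mkdir -p pics; cat > h.py <<'E'
import numpy as np, cv2
from plant import robot, camera, calibration, order
def cam(n):
    p,d=camera(n); return p,d
def save(p,f): cv2.imwrite(f,p[:,:,::-1])
def pts(n,d):
    c=calibration(n);K=np.array(c["intrinsics"]);T=np.array(c["extrinsics"])
    h,w=d.shape;u,v=np.meshgrid(np.arange(w),np.arange(h))
    uv=np.stack([u,v],-1).reshape(-1,1,2).astype(float)
    s=cv2.undistortPoints(uv,K,np.array([c["k1"],0,0,0,0.])).reshape(h,w,2)
    P=np.dstack([s[...,0]*d,s[...,1]*d,d])
    return (P-T[:3,3])@T[:3,:3]
E
python3 - <<'E'
from h import *
for n in("top","side"):
    p,d=cam(n);save(p,f"pics/{n}0.png");np.save(f"{n}0.npy",d)
s=robot.sense();print({k:np.round(s[k],3) for k in s})
for n in("top","side"):
    c=calibration(n);T=np.array(c["extrinsics"]);print(n,-T[:3,:3].T@T[:3,3],T[2,:3])
E
```

```text
{'t': np.float64(0.1), 'q': array([-1.383,  0.181,  1.608, -0.   ,  1.354, -0.206]), 'joint_velocities': array([-0.002,  0.001, -0.002,  0.001,  0.001, -0.   ]), 'joint_torque': array([-0.0000e+00, -4.4588e+01, -3.5224e+01, -0.0000e+00,  4.0000e-03,
        0.0000e+00]), 'tool_pos': array([ 0.221, -0.53 ,  0.23 ]), 'eef_rot': array([-0.001,  0.981,  0.196,  0.   ]), 'force': array([ 0.475, -0.521,  0.186]), 'wrist_torque': array([ 0.042,  0.022, -0.013]), 'grasp_force': np.float64(0.0), 'opening': np.float64(1.002)}
top [0.3354682  0.14907949 0.9221286 ] [ 0.16561255  0.01222675 -0.9861151 ]
side [ 0.43427216 -0.62147335  0.59014401] [ 0.05997955  0.84000797 -0.53924861]
```

View pics/top0.png

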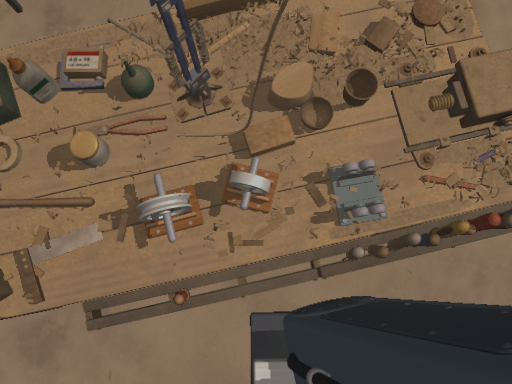

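View pics/side0.png

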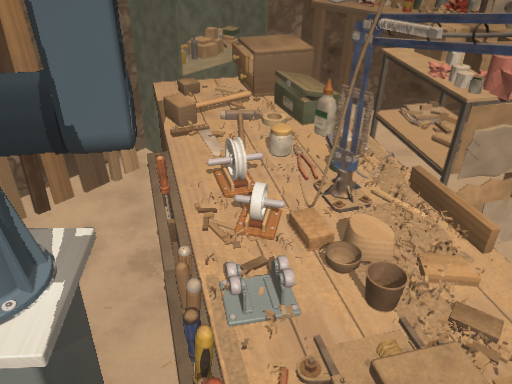

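Top picture: the grooved pulley is at about (165,207), the flat wheel at (250,183) and the roller stand at (358,192). The side picture shows them at (235,160), (258,203) and (260,285). Next I'll work out positions from the depth and enlarge crops.

```bash
python3 - <<'E'
from h import *
P=pts("top",np.load("top0.npy"));S=pts("side",np.load("side0.npy"))
def rep(n,P,box,zlo,zhi):
    u0,u1,v0,v1=box;Q=P[v0:v1,u0:u1].reshape(-1,3);Q=Q[(Q[:,2]>zlo)&(Q[:,2]<zhi)]
    m=Q.mean(0);w,V=np.linalg.eigh(np.cov(Q[:,:2].T))
    r=cv2.minAreaRect(Q[:,:2].astype(np.float32))
    print(n,len(Q),m.round(4),"major",V[:,1].round(3),"ang",np.degrees(np.arctan2(V[1,1],V[0,1])).round(1),"rect",np.round(r[0],4),np.round(r[1],4),round(r[2],1),"zmax",Q[:,2].max().round(4))
rep("pulley rim",P,(125,205,165,245),.095,.14)
rep("pulley shaft",P,(125,205,165,245),.068,.085)
rep("flat rim",P,(220,280,150,215),.08,.12)
rep("flat shaft",P,(220,280,150,215),.058,.075)
rep("stand rollers",P,(325,390,150,230),.055,.10)
rep("stand base",P,(325,390,150,230),.004,.03)
rep("side pulley rim",S,(200,265,130,200),.095,.14)
rep("side stand rollers",S,(215,305,250,330),.055,.10)
rep("all tall",P,(100,420,100,260),.08,.5)
p=cv2.imread("pics/top0.png");q=cv2.imread("pics/side0.png")
a=cv2.resize(p[155:255,120:220],(400,400),interpolation=2);b=cv2.resize(p[145:245,310:410],(400,400),interpolation=2)
cv2.imwrite("pics/crop1.png",np.hstack([a,b]))
E
```

```text
pulley rim 678 [0.453  0.3224 0.1112] major [-0.245  0.97 ] ang 104.2 rect [0.4527 0.3249] [0.0269 0.0907] 13.9 zmax 0.1233
pulley shaft 543 [0.4487 0.3204 0.0759] major [-0.971 -0.239] ang -166.2 rect [0.4523 0.3239] [0.1094 0.0941] 53.6 zmax 0.0849
flat rim 429 [0.4991 0.1596 0.0924] major [0.262 0.965] ang 74.8 rect [0.5    0.1598] [0.0682 0.0227] 74.8 zmax 0.1015
flat shaft 401 [0.4959 0.1596 0.0652] major [-0.964  0.267] ang 164.5 rect [0.4998 0.1601] [0.0735 0.0883] 36.6 zmax 0.0746
stand rollers 758 [ 0.4851 -0.0587  0.0693] major [-0.988 -0.155] ang -171.1 rect [ 0.4856 -0.06  ] [0.1093 0.0686] 7.8 zmax 0.0798
stand base 2384 [ 0.4798 -0.0564  0.0119] major [-0.81  -0.587] ang -144.1 rect [ 0.4928 -0.0624] [0.1363 0.1698] 87.7 zmax 0.03
side pulley rim 338 [0.4641 0.2749 0.1058] major [-0.281  0.96 ] ang 106.3 rect [0.4714 0.2535] [0.0278 0.2321] 15.7 zmax 0.1209
side stand rollers 880 [ 0.485  -0.0694  0.0674] major [-0.986 -0.166] ang -170.4 rect [ 0.4848 -0.0636] [0.1069 0.0645] 9.0 zmax 0.0763
all tall 1766 [0.449  0.1702 0.103 ] major [0.195 0.981] ang 78.7 rect [0.4996 0.0997] [0.5255 0.243 ] 78.9 zmax 0.156
```

View pics/crop1.png

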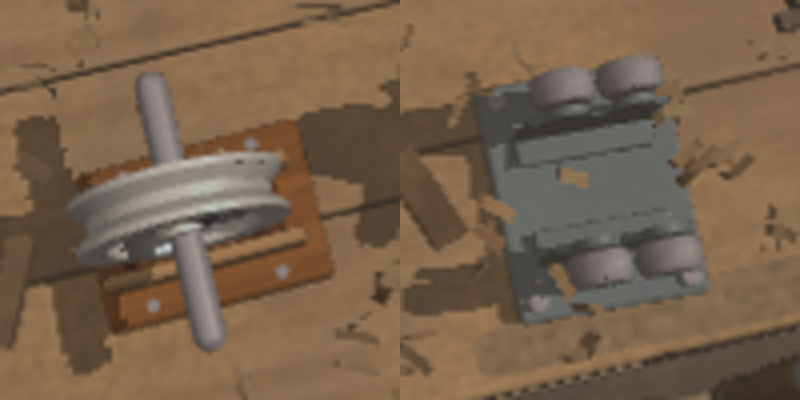

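The crop shows the pulley's groove at about (165,207), with its shaft from (157,174) to (172,240) in full-picture pixels. The rollers are in four places around (358,192). Measured values:

| | Centre (m) | Shaft yaw | Size check |
|---|---|---|---|
| Pulley | (0.453, 0.3245) | 14° | top at 0.121 m, 27 mm thick |
| Stand | (0.4855, -0.061) | 8.5° | roller tops about 0.077 m, 66 mm across |

These all fit the sizes given, so I'll cross over at the present height.

```bash
for i in 1; do
python3 -m handwheel '[{"xyz":[0.68,-0.88,0],"dr":[0,0,0]},{"xyz":[0.68,-0.88,0],"dr":[0,0,0]},{"xyz":[0.68,-0.88,0],"dr":[0,0,0]},{"xyz":[0.68,-0.88,0],"dr":[0,0,0]},{"xyz":[0.68,-0.88,0],"dr":[0,0,0]}]' 1
python3 -m handwheel '[{"xyz":[0.68,-0.88,0],"dr":[0,0,0]},{"xyz":[0.68,-0.88,0],"dr":[0,0,0]},{"xyz":[0.68,-0.88,0],"dr":[0,0,0]},{"xyz":[0.68,-0.88,0],"dr":[0,0,0]},{"xyz":[0.68,-0.88,0],"dr":[0,0,0]}]'
done
```

```text
t: 0.6
tool_pos: [0.2787, -0.3143, 0.2308]
eef_rot: [-0.0, 0.981, 0.195, -0.0]
force: [0.7, -0.1, 0.4]
opening: 1.001
grasp_force: 0.0
t: 1.1
tool_pos: [0.3366, -0.0998, 0.2312]
eef_rot: [0.0, 0.981, 0.195, 0.0]
force: [0.7, -0.6, 0.9]
opening: 0.998
grasp_force: 0.0
```

```bash

python3 -m handwheel '[{"xyz":[0.68,-0.88,0],"dr":[0,0,0]},{"xyz":[0.68,-0.88,0],"dr":[0,0,0]},{"xyz":[0.68,-0.88,0],"dr":[0,0,0]},{"xyz":[0.68,-0.88,0],"dr":[0,0,0]},{"xyz":[0.68,-0.88,0],"dr":[0,0,0]}]'
python3 -m handwheel '[{"xyz":[0.68,-0.88,0],"dr":[0,0,0]},{"xyz":[0.68,-0.88,0],"dr":[0,0,0]},{"xyz":[0.68,-0.88,0],"dr":[0,0,0]},{"xyz":[0.68,-0.88,0],"dr":[0,0,0]},{"xyz":[0.4,-0.4,0],"dr":[0,0,0]}]'
python3 -m handwheel '[{"xyz":[0,0,0],"dr":[0,0,-1]},{"xyz":[0,0,0],"dr":[0,0,-1]},{"xyz":[0,0,0],"dr":[0,0,-1]},{"xyz":[0,0,0],"dr":[0,0,-1]},{"xyz":[0,0,0],"dr":[0,0,-1]}]'
python3 -m handwheel '[{"xyz":[0,0,0],"dr":[0,0,-1]},{"xyz":[0,0,0],"dr":[0,0,-1]},{"xyz":[0,0,0],"dr":[0,0,-1]},{"xyz":[0,0,0],"dr":[0,0,-1]},{"xyz":[0,0,0],"dr":[0,0,-1]}]'
python3 -m handwheel '[{"xyz":[0,0,0],"dr":[0,0,-1]},{"xyz":[0,0,0],"dr":[0,0,-0.8]},{"xyz":[0,0,0],"dr":[0,0,0]}]'
cat >> h.py <<'E'
from scipy.spatial.transform import Rotation as R
def go(target,yaw):
    "remaining shift (tool axes, in 4 cm units) and turn (0.12 rad units) to a tool-down pose with tool-x yaw in degrees"
    s=robot.sense();r=R.from_quat(np.roll(s["eef_rot"],-1));g=R.from_euler("z",yaw,degrees=True)*R.from_euler("x",180,degrees=True)
    print("t",round(float(s["t"]),2),"tcp",np.round(s["tool_pos"],4),"xyz",(r.inv().apply(np.array(target)-s["tool_pos"])/.04).round(3),"dr",((r.inv()*g).as_rotvec()/.12).round(3),"F",np.round(s["force"],1),"op",s["opening"].round(3),"g",s["grasp_force"].round(1))
E
python3 - <<'E'
from h import *
go([.4527,.3245,.15],104)
p,d=cam("top");q,e=cam("side")
a=cv2.resize(p[140:260,100:240],(466,400));b=cv2.resize(q[110:210,190:270],(320,400))
save(np.hstack([a,b]),"pics/hover.png")
E
```

```text
t: 1.6
tool_pos: [0.3947, 0.1152, 0.2313]
eef_rot: [0.0, 0.981, 0.196, 0.0]
force: [0.6, -0.3, 0.0]
opening: 1.001
grasp_force: 0.0
t: 2.1
tool_pos: [0.4496, 0.309, 0.2307]
eef_rot: [-0.0, 0.98, 0.197, -0.0]
force: [0.5, -0.1, 0.7]
opening: 0.996
grasp_force: 0.0
t: 2.6
tool_pos: [0.4496, 0.3057, 0.2307]
eef_rot: [-0.0, 0.878, 0.479, -0.001]
force: [-0.6, -0.4, -0.5]
opening: 0.997
grasp_force: 0.0
t: 3.1
tool_pos: [0.4496, 0.3057, 0.2308]
eef_rot: [-0.0, 0.697, 0.717, -0.0]
force: [0.2, 0.5, -0.3]
opening: 1.001
grasp_force: 0.0
t: 3.4
tool_pos: [0.4496, 0.3057, 0.2308]
eef_rot: [-0.0, 0.617, 0.787, -0.0]
force: [-0.4, -0.3, 0.2]
opening: 1.0
grasp_force: 0.0Traceback (most recent call last):
  File "<stdin>", line 2, in <module>
  File "h.py", line 17, in go
    print("t",round(float(s["t"]),2),"tcp",np.round(s["tool_pos"],4),"xyz",(r.inv().apply(np.array(target)-s["tool_pos"])/.04).round(3),"dr",((r.inv()*g).as_rotvec()/.12).round(3),"F",np.round(s["force"],1),"op",s["opening"].round(3),"g",s["grasp_force"].round(1))
                                                                                                                                                                                                                    ^^^^^^^^^^^^^^^^^^
AttributeError: 'float' object has no attribute 'round'
```

```bash
sed -i 's/s\["opening"\].round(3)/round(float(s["opening"]),3)/;s/s\["grasp_force"\].round(1)/round(float(s["grasp_force"]),1)/' h.py
python3 - <<'E'
from h import *
go([.4527,.3245,.15],104)
p,d=cam("top");q,e=cam("side")
a=cv2.resize(p[140:260,100:240],(466,400));b=cv2.resize(q[110:210,190:270],(320,400))
save(np.hstack([a,b]),"pics/hover.png")
E
```

```text
t 3.4 tcp [0.4496 0.3057 0.2308] xyz [0.438 0.188 2.021] dr [-0.008  0.001 -0.038] F [-0.4 -0.3  0.2] op 1.0 g 0.0
```

View pics/hover.png

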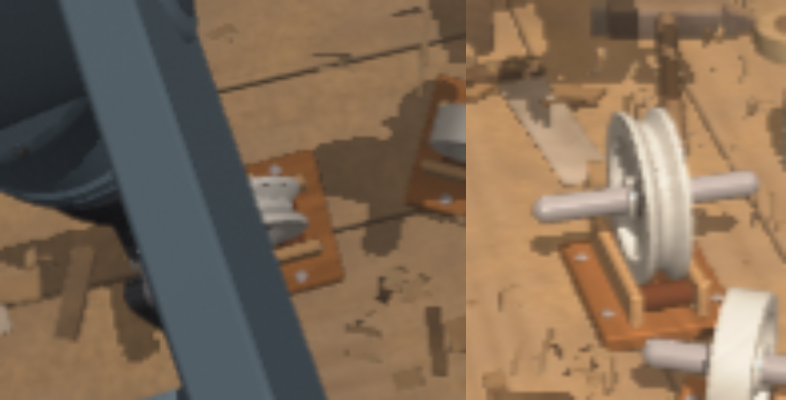

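The pulley stands untouched in its rack in the side crop (right half). The arm hides it from above. I'll descend around the rim, close, and check.

```bash

python3 -m handwheel '[{"xyz":[0.22,0.09,0.3],"dr":[0,0,-0.04]},{"xyz":[0.22,0.1,0.6],"dr":[0,0,0]},{"xyz":[0,0,0.6],"dr":[0,0,0]},{"xyz":[0,0,0.5],"dr":[0,0,0]},{"xyz":[0,0,0],"dr":[0,0,0]}]'
python3 -m handwheel '[{"xyz":[0,0,0.4],"dr":[0,0,0]},{"xyz":[0,0,0.4],"dr":[0,0,0]},{"xyz":[0,0,0.4],"dr":[0,0,0]},{"xyz":[0,0,0.2],"dr":[0,0,0]},{"xyz":[0,0,0],"dr":[0,0,0]}]' 0.5
python3 - <<'E'
from h import *
go([.4527,.3245,.094],104)
q,e=cam("side")
save(cv2.resize(q[70:220,160:300],(560,600)),"pics/down.png")
E
```

```text
t: 4.0
tool_pos: [0.4505, 0.3242, 0.1472]
eef_rot: [-0.002, 0.616, 0.788, -0.003]
force: [-0.9, -0.8, 0.0]
opening: 1.0
grasp_force: 0.0
t: 4.5
tool_pos: [0.4525, 0.3247, 0.0946]
eef_rot: [-0.0, 0.616, 0.788, -0.001]
force: [0.4, 0.5, -0.5]
opening: 0.501
grasp_force: 0.0
t 4.5 tcp [0.4525 0.3247 0.0946] xyz [-0.005  0.003  0.014] dr [-0.014  0.002 -0.007] F [ 0.4  0.5 -0.5] op 0.501 g 0.0
```

View pics/down.png

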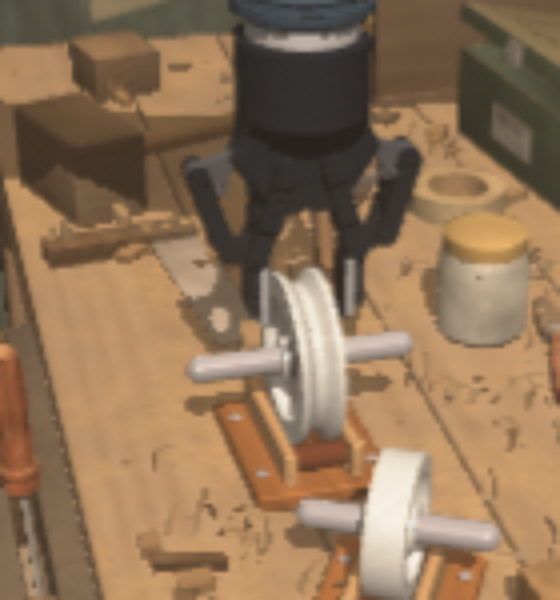

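The fingers straddle the rim: tips are at crop (255,315) and (350,315), and their midpoint is on the disc's mid-plane at the right height. Closing, then a small lift.

```bash

python3 -m handwheel '[{"xyz":[0,0,0],"dr":[0,0,0]},{"xyz":[0,0,0],"dr":[0,0,0]},{"xyz":[0,0,0],"dr":[0,0,0]},{"xyz":[0,0,0],"dr":[0,0,0]},{"xyz":[0,0,0],"dr":[0,0,0]}]' 0
python3 -m handwheel '[{"xyz":[0,0,-0.1],"dr":[0,0,0]},{"xyz":[0,0,-0.2],"dr":[0,0,0]},{"xyz":[0,0,-0.3],"dr":[0,0,0]},{"xyz":[0,0,-0.3],"dr":[0,0,0]},{"xyz":[0,0,0],"dr":[0,0,0]}]'
```

```text
t: 5.05
tool_pos: [0.4536, 0.3251, 0.0965]
eef_rot: [0.0, 0.616, 0.788, 0.001]
force: [-2.4, -0.1, 5.8]
opening: 0.296
grasp_force: 59.3
t: 5.55
tool_pos: [0.4547, 0.3254, 0.134]
eef_rot: [0.001, 0.616, 0.788, 0.002]
force: [0.3, -0.7, -4.6]
opening: 0.291
grasp_force: 59.4
```

Held: 59 N of grip and about 0.47 kg. Lifting well above the flat wheel.

```bash

python3 -m handwheel '[{"xyz":[0,0,-0.4],"dr":[0,0,0]},{"xyz":[0,0,-0.7],"dr":[0,0,0]},{"xyz":[0,0,-0.7],"dr":[0,0,0]},{"xyz":[0,0,-0.5],"dr":[0,0,0]},{"xyz":[0,0,-0.3],"dr":[0,0,0]}]'
python3 - <<'E'
from h import *
go([.4855,-.061,.235],98.5)
q,e=cam("side")
save(cv2.resize(q[50:200,160:300],(560,600)),"pics/lift.png")
E
```

```text
t: 6.05
tool_pos: [0.4538, 0.325, 0.2374]
eef_rot: [0.001, 0.616, 0.788, 0.001]
force: [-0.2, -0.1, -4.7]
opening: 0.295
grasp_force: 60.1
t 6.05 tcp [0.4538 0.325  0.2374] xyz [-9.557 -1.56   0.051] dr [ 0.024 -0.005  0.795] F [-0.2 -0.1 -4.7] op 0.295 g 60.1
```

View pics/lift.png

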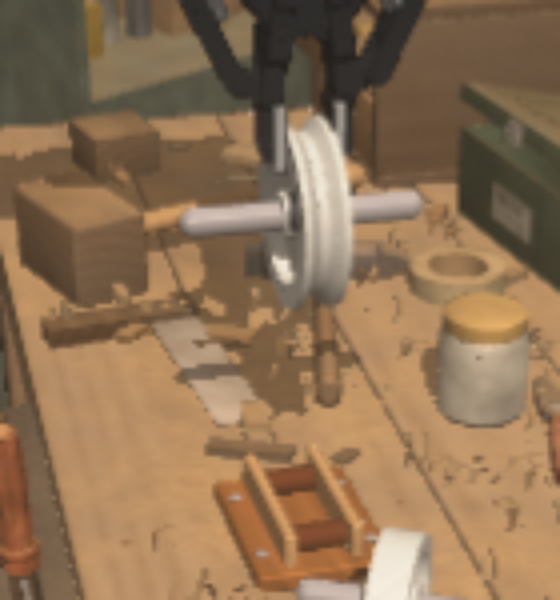

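The pulley hangs upright from the fingers. Its shaft is level, from crop (185,220) to (418,205), and the rack below is empty. Carrying it over the flat wheel to the stand.

```bash

python3 -m handwheel '[{"xyz":[-0.3,-0.05,0],"dr":[0,0,0]},{"xyz":[-0.6,-0.1,0],"dr":[0,0,0]},{"xyz":[-0.8,-0.13,0],"dr":[0,0,0]},{"xyz":[-0.8,-0.13,0],"dr":[0,0,0]},{"xyz":[-0.8,-0.13,0],"dr":[0,0,0]}]'
python3 -m handwheel '[{"xyz":[-0.8,-0.13,0],"dr":[0,0,0]},{"xyz":[-0.8,-0.13,0],"dr":[0,0,0]},{"xyz":[-0.8,-0.13,0],"dr":[0,0,0]},{"xyz":[-0.8,-0.13,0],"dr":[0,0,0]},{"xyz":[-0.8,-0.13,0],"dr":[0,0,0]}]'
python3 -m handwheel '[{"xyz":[-0.8,-0.13,0],"dr":[0,0,0]},{"xyz":[-0.8,-0.13,0],"dr":[0,0,0]},{"xyz":[-0.5,-0.15,0],"dr":[0,0,0]},{"xyz":[0,0,0],"dr":[0,0,0.8]},{"xyz":[0,0,0],"dr":[0,0,0]}]'
python3 - <<'E'
from h import *
go([.4855,-.061,.15],98.5)
q,e=cam("side")
p,d=cam("top")
save(np.hstack([cv2.resize(q[120:340,180:340],(400,550)),cv2.resize(p[100:265,300:420],(400,550))]),"pics/above.png")
# shaft line of held pulley (side cam): points outside the disc near the expected height
s=robot.sense();c=np.array(s["tool_pos"])-[0,0,.0275];a=np.array([np.cos(np.radians(8.5)),np.sin(np.radians(8.5)),0])
for n,D in(("side",e),("top",d)):
    P=pts(n,D).reshape(-1,3);r=P-c;al=r@a;rad=np.linalg.norm(r-np.outer(al,a),axis=1)
    for lo,hi in((-.072,-.02),(.02,.072)):
        Q=P[(al>lo)&(al<hi)&(rad<.016)];
        if len(Q)>15: print(n,lo,len(Q),Q.mean(0).round(4),(Q-c).mean(0).round(4),"al",((Q-c)@a).min().round(4),((Q-c)@a).max().round(4))
    Q=P[(abs(al)<.022)&(rad<.056)&(rad>.03)&(r[:,2]<.02)]
    if len(Q): print(n,"disc",len(Q),((Q-c)@a).min().round(4),((Q-c)@a).max().round(4),"zmin",(Q-c)[:,2].min().round(4))
E
```

```text
t: 6.6
tool_pos: [0.4628, 0.1895, 0.2334]
eef_rot: [-0.001, 0.616, 0.788, -0.001]
force: [0.5, 0.2, -3.8]
opening: 0.293
grasp_force: 59.9
t: 7.1
tool_pos: [0.476, 0.0282, 0.2336]
eef_rot: [-0.001, 0.616, 0.788, -0.001]
force: [0.7, 0.0, -4.7]
opening: 0.289
grasp_force: 59.9
t: 7.6
tool_pos: [0.4804, -0.0565, 0.2335]
eef_rot: [-0.001, 0.654, 0.756, -0.001]
force: [0.5, 0.1, -4.8]
opening: 0.289
grasp_force: 60.0
t 7.6 tcp [ 0.4804 -0.0565  0.2335] xyz [-0.133  0.115  2.088] dr [-0.024 -0.012 -0.03 ] F [ 0.5  0.1 -4.8] op 0.289 g 60.0
side -0.072 346 [ 0.4371 -0.0677  0.2097] [-0.0438 -0.0122  0.0032] al -0.0701 -0.0201
side 0.02 282 [ 0.5252 -0.0548  0.2082] [0.0443 0.0007 0.0016] al 0.0228 0.0691
side disc 794 -0.0152 0.0117 zmin -0.0517
top -0.072 20 [ 0.4555 -0.0528  0.2102] [-0.0253  0.0028  0.0036] al -0.0314 -0.0201
top 0.02 250 [ 0.5267 -0.0467  0.2116] [0.0459 0.0088 0.005 ] al 0.022 0.0699
top disc 274 -0.0139 0.0136 zmin -0.0497
```

View pics/above.png

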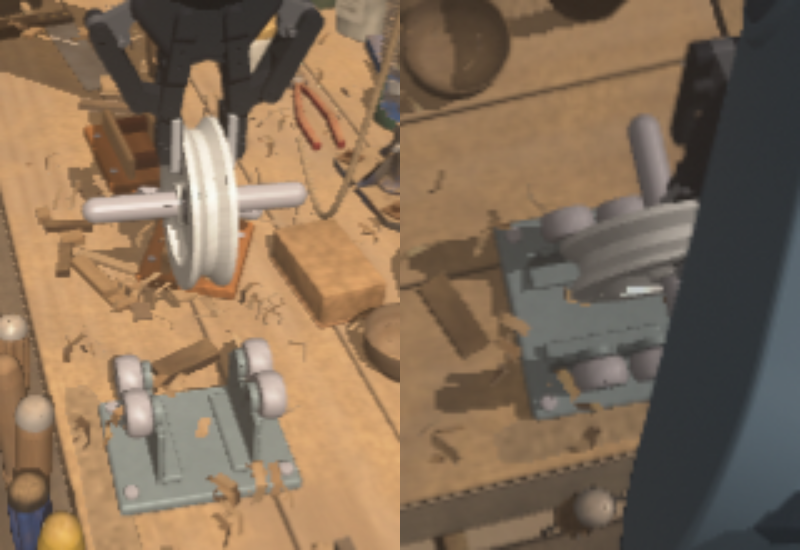

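Side view (left): the pulley is above the stand, with the flat wheel behind it and out of the way. The shaft runs at 8.3°, parallel to the rollers, and its centre is 28.5 mm under the TCP. Correcting 7 mm sideways and lowering to just above the rollers.

```bash

python3 -m handwheel '[{"xyz":[-0.13,0.11,0.4],"dr":[0,0,0]},{"xyz":[0,0,0.7],"dr":[0,0,0]},{"xyz":[0,0,0.7],"dr":[0,0,0]},{"xyz":[0,0,0.6],"dr":[0,0,0]},{"xyz":[0,0,0.3],"dr":[0,0,0]}]'
python3 -m handwheel '[{"xyz":[0,0,0],"dr":[0,0,0]}]'
python3 - <<'E'
from h import *
go([.4855,-.061,.107],98.5)
q,e=cam("side")
p,d=cam("top")
save(np.hstack([cv2.resize(q[190:340,200:320],(440,550)),cv2.resize(p[130:240,320:392],(360,550))]),"pics/near.png")
P=pts("side",e)[250:330,215:305].reshape(-1,3)
s=robot.sense();a=np.array([np.cos(np.radians(8.4)),np.sin(np.radians(8.4)),0]);b=np.array([-a[1],a[0],0])
c=np.array(s["tool_pos"])-[0,0,.0285];r=P-c
for sg in(-1,1):
    m=(abs(sg*(r@a)-.045)<.008)
    Q=r[m];h=Q@b;z=Q[:,2]+c[2]
    for lo in np.arange(-.045,.046,.01):
        k=(h>lo)&(h<lo+.01)&(z>.04)
        if k.sum()>3: print(sg,lo.round(3),k.sum(),"zmax",z[k].max().round(4),"zmin",z[k].min().round(4))
E
```

```text
t: 8.2
tool_pos: [0.485, -0.0589, 0.1246]
eef_rot: [-0.002, 0.652, 0.758, -0.001]
force: [-0.2, 0.9, -4.7]
opening: 0.294
grasp_force: 60.0
t: 8.3
tool_pos: [0.4853, -0.0591, 0.1254]
eef_rot: [-0.002, 0.652, 0.758, -0.001]
force: [-0.3, 0.7, -5.1]
opening: 0.293
grasp_force: 60.0
t 8.3 tcp [ 0.4853 -0.0591  0.1254] xyz [-0.048  0.     0.459] dr [-0.032 -0.018  0.011] F [-0.3  0.7 -5.1] op 0.293 g 60.0
-1 -0.035 122 zmax 0.0745 zmin 0.0403
-1 -0.025 47 zmax 0.0766 zmin 0.0404
-1 -0.015 59 zmax 0.1046 zmin 0.0687
-1 -0.005 89 zmax 0.1073 zmin 0.0628
-1 0.005 62 zmax 0.105 zmin 0.0519
-1 0.015 6 zmax 0.0723 zmin 0.0626
1 -0.035 91 zmax 0.0747 zmin 0.0469
1 -0.025 38 zmax 0.0766 zmin 0.0718
1 -0.015 48 zmax 0.1028 zmin 0.0703
1 -0.005 69 zmax 0.1057 zmin 0.0609
1 0.005 41 zmax 0.0759 zmin 0.0659
```

View pics/near.png

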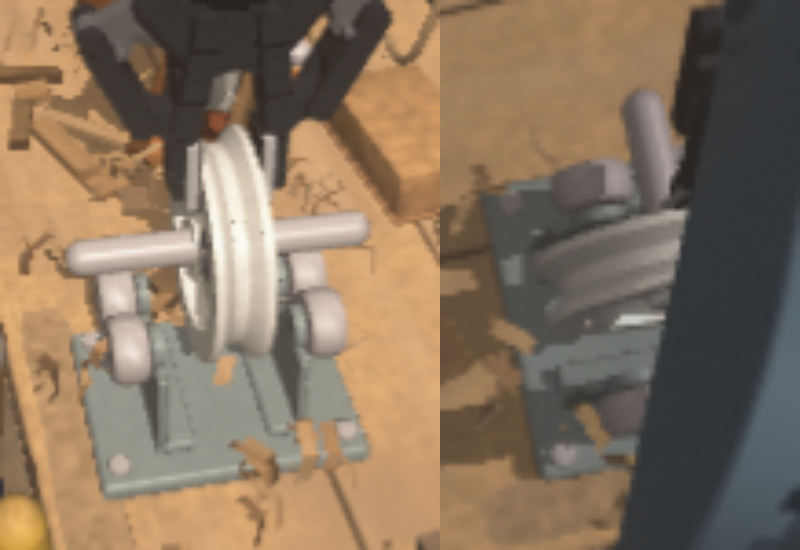

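Side view (left): the shaft from crop (75,258) to (365,228) lies over both roller pairs. The disc at (235,250) is between them, and the near rollers' outer edge is about 33–35 mm from the shaft line, as it should be. Lowering gently and watching the force.

```bash

python3 -m handwheel '[{"xyz":[-0.03,0,0.12],"dr":[0,0,0]},{"xyz":[0,0,0.12],"dr":[0,0,0]},{"xyz":[0,0,0.1],"dr":[0,0,0]},{"xyz":[0,0,0.05],"dr":[0,0,0]},{"xyz":[0,0,0],"dr":[0,0,0]}]'
python3 -m handwheel '[{"xyz":[0,0,0.03],"dr":[0,0,0]},{"xyz":[0,0,0],"dr":[0,0,0]}]'
```

```text
t: 8.9
tool_pos: [0.4868, -0.0612, 0.1113]
eef_rot: [-0.0, 0.653, 0.757, -0.0]
force: [-1.0, 0.1, -5.3]
opening: 0.292
grasp_force: 60.1
t: 9.1
tool_pos: [0.4871, -0.0613, 0.1105]
eef_rot: [0.0, 0.653, 0.757, 0.0]
force: [0.8, 0.6, -4.3]
opening: 0.296
grasp_force: 60.1
```

```bash

python3 -m handwheel '[{"xyz":[0,0,0.04],"dr":[0,0,0]},{"xyz":[0,0,0],"dr":[0,0,0]}]'
python3 -m handwheel '[{"xyz":[0,0,0.04],"dr":[0,0,0]},{"xyz":[0,0,0],"dr":[0,0,0]}]'
python3 -m handwheel '[{"xyz":[0,0,0.03],"dr":[0,0,0]},{"xyz":[0,0,0],"dr":[0,0,0]}]'
```

```text
t: 9.3
tool_pos: [0.487, -0.0612, 0.1088]
eef_rot: [-0.0, 0.653, 0.757, -0.0]
force: [-0.2, -0.2, -4.3]
opening: 0.294
grasp_force: 60.1
t: 9.5
tool_pos: [0.4869, -0.0612, 0.1071]
eef_rot: [-0.0, 0.653, 0.757, -0.0]
force: [-0.0, -0.1, -5.1]
opening: 0.293
grasp_force: 60.1
t: 9.7
tool_pos: [0.4869, -0.0612, 0.1059]
eef_rot: [-0.0, 0.653, 0.757, -0.0]
force: [-1.1, -0.5, -5.0]
opening: 0.296
grasp_force: 60.1
```

```bash

python3 -m handwheel '[{"xyz":[0,0,0.03],"dr":[0,0,0]},{"xyz":[0,0,0],"dr":[0,0,0]}]'
python3 -m handwheel '[{"xyz":[0,0,0.03],"dr":[0,0,0]},{"xyz":[0,0,0],"dr":[0,0,0]}]'
```

```text
t: 9.9
tool_pos: [0.4871, -0.0612, 0.1048]
eef_rot: [-0.0, 0.653, 0.757, 0.0]
force: [0.3, 0.3, -4.7]
opening: 0.291
grasp_force: 60.0
t: 10.1
tool_pos: [0.4871, -0.0612, 0.1042]
eef_rot: [-0.0, 0.653, 0.757, 0.0]
force: [-2.9, 1.6, 2.6]
opening: 0.288
grasp_force: 60.8
```

Contact: the vertical force went from -4.7 to +2.6 N, so the rollers carry the pulley. Letting go, then rising straight up.

```bash

python3 -m handwheel '[{"xyz":[0,0,0],"dr":[0,0,0]},{"xyz":[0,0,0],"dr":[0,0,0]},{"xyz":[0,0,0],"dr":[0,0,0]}]' 0.7
python3 -m handwheel '[{"xyz":[0,0,-0.3],"dr":[0,0,0]},{"xyz":[0,0,-0.7],"dr":[0,0,0]},{"xyz":[0,0,-0.9],"dr":[0,0,0]},{"xyz":[0,0,-0.9],"dr":[0,0,0]},{"xyz":[0,0,-0.5],"dr":[0,0,0]}]'
python3 -m handwheel '[{"xyz":[0.9,0,0],"dr":[0,0,0]},{"xyz":[0.9,0,0],"dr":[0,0,0]},{"xyz":[0.9,0,0],"dr":[0,0,0]},{"xyz":[0.9,0,0],"dr":[0,0,0]},{"xyz":[0.9,0,0],"dr":[0,0,0]}]'
for i in 1 2 3 4 5 6 7 8 9; do python3 -m handwheel '[{"xyz":[0,0,0],"dr":[0,0,0]},{"xyz":[0,0,0],"dr":[0,0,0]},{"xyz":[0,0,0],"dr":[0,0,0]},{"xyz":[0,0,0],"dr":[0,0,0]},{"xyz":[0,0,0],"dr":[0,0,0]}]' >/dev/null; done
python3 - <<'E'
from h import *
q,e=cam("side");p,d=cam("top")
go([.4855,-.061,.107],98.5)
save(np.hstack([cv2.resize(q[210:340,210:310],(423,550)),cv2.resize(p[140:240,322:392],(377,550))]),"pics/rest.png")
a=np.array([np.cos(np.radians(8.4)),np.sin(np.radians(8.4)),0]);c=np.array([.487,-.0612,.077])
for n,D in(("side",e),("top",d)):
    P=pts(n,D).reshape(-1,3);r=P-c;al=r@a;z=P[:,2]
    Q=r[(abs(al)<.03)&(np.linalg.norm(r,axis=1)<.07)&(z>.105)];print(n,"rim top",len(Q),"al",(Q@a).min().round(4),(Q@a).max().round(4),Q.mean(0).round(4),"zmax",(Q[:,2]+.077).max().round(4))
    for sg in(-1,1):
        Q=P[(sg*al>.055)&(sg*al<.075)&(abs(r[:,2])<.012)&(np.abs(r@[-a[1],a[0],0])<.02)&(z>.068)];
        if len(Q): print(n,"shaft end",sg,len(Q),Q.mean(0).round(4))
E
```

```text
t: 10.4
tool_pos: [0.4875, -0.0616, 0.104]
eef_rot: [0.001, 0.653, 0.757, 0.0]
force: [-0.4, 0.6, -0.8]
opening: 0.701
grasp_force: 0.0
t: 10.9
tool_pos: [0.4884, -0.0618, 0.2401]
eef_rot: [0.003, 0.653, 0.757, 0.001]
force: [-0.4, -0.1, 0.6]
opening: 0.702
grasp_force: 0.0
t: 11.4
tool_pos: [0.4604, 0.118, 0.2369]
eef_rot: [0.001, 0.653, 0.757, 0.001]
force: [0.1, 0.1, -0.3]
opening: 0.703
grasp_force: 0.0
t 16.0 tcp [0.4605 0.1168 0.2357] xyz [-4.487 -0.037  3.217] dr [ 0.    -0.    -0.005] F [ 0.7 -0.3  0.3] op 0.702 g 0.0
side rim top 605 al -0.0139 0.0136 [ 0.0013 -0.0133  0.041 ] zmax 0.1291
side shaft end -1 86 [ 0.4265 -0.0748  0.0795]
side shaft end 1 61 [ 0.5481 -0.0556  0.0799]
top rim top 50 al -0.0121 0.013 [ 0.0047 -0.0344  0.0356] zmax 0.122
```

View pics/rest.png

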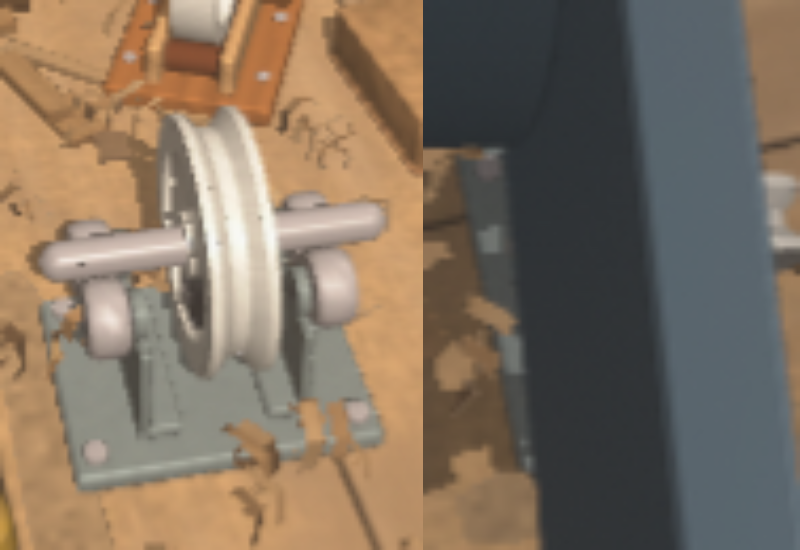

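The shaft lies on both roller pairs, seated and parallel (9°, about 0.079 m at its visible surface). The dark block shows low in the recess at crop (195,285). I'll wait a little more and compare frames to confirm it's at rest.

```bash
python3 - <<'E'
from h import *
f=[cam("side")[0].astype(int) for _ in range(2)]
np.save("f.npy",f)
E
for i in 1 2 3 4 5 6; do python3 -m handwheel '[{"xyz":[0,0,0],"dr":[0,0,0]},{"xyz":[0,0,0],"dr":[0,0,0]},{"xyz":[0,0,0],"dr":[0,0,0]},{"xyz":[0,0,0],"dr":[0,0,0]},{"xyz":[0,0,0],"dr":[0,0,0]}]' >/dev/null; done
python3 - <<'E'
from h import *
f=np.load("f.npy");g=cam("side")[0].astype(int)
for i in cam("side")[0].astype(int),f[0],f[1]: 
    D=abs(g-i)[225:305,215:305].max(-1);print(D.max(),(D>12).sum())
save(cv2.resize(g.astype(np.uint8)[225:305,235:290],(550,600),interpolation=2),"pics/rest2.png");print(robot.sense()["t"])
E
```

```text
2 0
2 0
2 0
19.2
```

View pics/rest2.png

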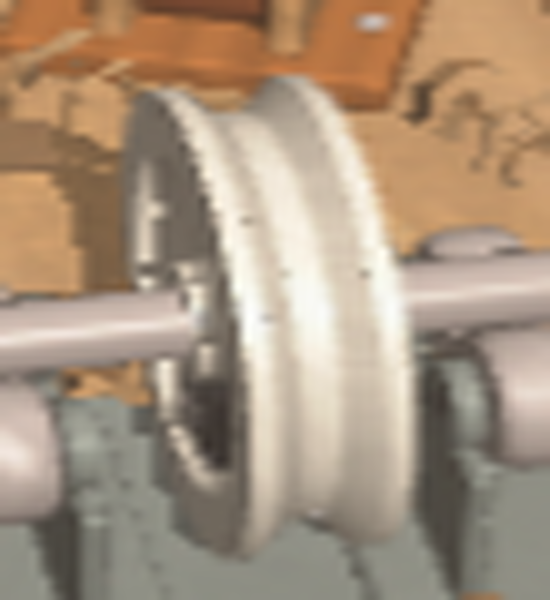

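The pulley is at rest, with no pixel change over 3 s. The dark block is directly below the shaft at crop (212,420), and the gripper is clear. Handing in.

```bash
python3 -c "
from plant import order
print(order.close_job())"
```

```text
the job is handed in; nothing more can be done
None
```

The job is handed in at about 19 s of the 48 s allowed: the pulley rests on the rollers with its heavy side down, the flat wheel was left in its rack, and the robot is clear; no verdict was returned.

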